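# Mincer nut off the bent drying peg

### The arm

A 7-joint arm with a two-finger parallel gripper is mounted at the origin on the work surface. World frame = base frame: x ahead of the robot, y to its left, z up, the work surface at z = 0. Lengths are in mm, angles in rad, forces in N, time in s.
With the tool pointing down it reaches from about 400 to 875 mm from the base axis. Payload 4.4 kg.
Tool frame: the origin (TCP) lies between the finger pads; the fingertips stand ctrl.tcp_to_tips ahead of it and the grasp point (between the pads) lies 8 mm behind it (ctrl.tcp_to_tips is the distance from the TCP to the fingertips, in mm); z points along the fingers, y is the direction in which the jaws open and shut (so a half turn about z gives the same grasp; the last joint's range is limited). The gripper opens to 85 mm and grips with 20 to 120 N. Pads are 22 mm wide; open, the fingers measure 114 mm over their backs; the gripper's body (76 mm by 85 mm) begins 54 mm behind the grasp point. The pads swing forward as they close: fully open they stand 13 mm farther back than shut.
Start: joints at [1.118, 0.628, 0.038, 1.517, -0.027, 0.996, -0.02], TCP at [245.225, -601.982, 242.313] pointing down, gripper open.
Joint ranges: [-3.06, 3.06], [-0.37, 2.12], [-1.25, 1.32], [0.18, 2.47], [-1.1, 4.24], [0.23, 1.98], [-2.94, 2.94]. Speed limits (rad/s): [2.57, 2.57, 3.14, 3.14, 3.14, 3.14, 3.14].

### API

Orientations are given as [roll, pitch, yaw] about the fixed x, y, z axes, in that order (R = Rz(yaw) Ry(pitch) Rx(roll)).
In Python, from cell import ctrl gives the robot as it stands.
- The arm moves only by the tool send_rows, never from a script. Its argument "rows" is a list of rows, each an object of numbers: "x", "y", "z": the shift along the world's x, y, z in cm; "roll": the turn about the world's z in degrees; "claw": the closure, from 0 (fully open) to 1 (shut). A call has 1 to 5 rows; each row is the pose to reach, as a shift and turn from the pose commanded when the call began; what a row does not reach only later rows make up. A row lasts 1/12 s, in which the tool goes at most 41.7 mm and 7.16 degrees, less where a joint would pass 70% of its speed; a pose out of reach is approached as far as the arm can. A call with a gripper value outside its range is refused whole. The fingers move at their own pace and stop on an object; the grip force is fixed at half the most. Time passes only in rows, so rows that repeat a pose let the fingers close. It gives the time, the measured TCP pose, the force and the opening at its end, in the units of the state.
- ctrl.read_state(): the state, without advancing time (a new reading comes with each control period).
- ctrl.get_image(name): name is "scene" or "top" or "wrist"; returns (picture, depth): 384x512x3 uint8, blue, green, red; 384x512 float32, mm along the optical axis (not along the pixel's ray), 0 where there is no reading.
- ctrl.get_calibration(name): a dict with "intrinsics" (3x3 intrinsics, pixels), "T" (4x4, takes a point from camera to world coordinates). Camera axes: x right, y down, z forward; pixel columns grow to the right and rows downward; lengths in mm; the calibration is good to about 2 mm. The wrist camera is an equidistant fisheye: a pixel r from the principal point sees the ray r / f radians off the axis. A picture is of the moment at which its call begins: read the wrist's pose just before it. get_calibration takes no time and is no camera call; for the wrist camera it gives the pose at the moment of the call.
- ctrl.finish_job(): hands the job in, once; it reports no verdict.
Trained networks look in the newest picture that a camera, given by its name, has taken for a name from the list of things; names that differ only in an ending like _2 or _b are one class to them, and where a whole thing is asked for, a point or a joint stands for the part that bears it (a point fixed in the world has none). Each returns a list of dicts, best first, with "confidence" (0 to 1); they miss things now and then, are a little off and sometimes report something else, mostly with a low value. They report only what shows in the picture. A call takes as long as a camera call. They do not tell look-alikes from the thing itself.
- ctrl.recognise(camera, query): "uv" ([column, row] in pixels, amid what is visible of it).
- ctrl.regions_of(camera, query): "region" (384x512 bool, what is visible of it) and "uv" ([column, row] in pixels, amid what is visible of it).
- ctrl.place_of(camera, query): "uv" ([column, row] in pixels: a listed point, or the origin of a listed thing).
The state is a dict: "clock": time; "qpos": joint angles; "qd": joint speeds; "tau": joint torques, N m; "eef_pos": TCP position; "tool_rot": TCP orientation; "force": force on the tool from outside, world axes, zero at the start; "torque": the same for the moment, N m; "width": finger opening in mm.
Only numpy, scipy, OpenCV 4.12 (cv2) and the standard library are available. Lean on these libraries where they do the work, as an engineer would, in place of code of your own. Each camera call takes 0.05 s, during which the arm holds its last target. There are 200 camera calls.

### The job

Slide the mincer's eight-sided locking nut off the open end of the bent drying peg, following the bend by feel so that the nut never drags hard on the peg. Then set it down, without dropping it, on the floor of the cream tray in the part clear of the mincer plate, let go of it, and leave everything else where it is.

Things in the scene. Friction and masses are not known exactly. Their poses are not given: they have to be found in the camera images.
- nut_center (a point): (all sizes here in mm) centre of the aluminium locking nut, an eight-sided ring 52 across flats and 26 long with an eight-sided through bore 22 across flats. x runs along the bore, z up through a flat. It hangs on the peg, its centre 48 to 60 from the post face, a flat at the top and one on either side: it can be taken by its two side flats from above.
- stand: steel peg stand, fixed to the counter: a base plate 120 x 110, a post 26 x 34 in section and 180 high, and a round peg 10 in diameter, rigid, fixed to the post at one end only. Origin on the counter under the post's peg-side face; x points along the straight part of the peg towards its open end, z up.
- peg_root (a point): where the peg leaves the post: on the peg's axis at the post face, 160 above the counter; x along the straight, level part of the peg, which is 80 long
- peg_bend (a point): on the peg's axis 80 from the post face, where the peg is bent by 11 degrees (0.20 rad); axes as peg_root. From here it runs straight for another 80 to its rounded open end, 16 off the line of the first part and 163 from the post face. The bend may point up, down, to either side or between: it differs every time and is not measured, so it must be felt or seen.
- tray: cream plastic tray, fixed, open on top: 200 (x) x 300 (y) x 45 high outside, walls and floor 5 thick. Origin at the centre of its underside, z up. The mincer plate lies in its half at negative y; its half at positive y is empty.
- plate: perforated mincer plate, a steel disc 64 across and 10 thick, lying in one end of the cream tray; origin at the centre of its underside. A bystander, to be left where it is
- cutter: round thin steel dough cutter, 70 across and 40 high, on the counter; origin at the centre of its underside. A bystander, to be left where it is
- bowl: steel bowl 120 across, 55 high; origin at the centre of its underside. A bystander, to be left where it is
- soap: green bottle 60 across, 170 high; origin at the centre of its underside. A bystander, to be left where it is
- cup: white cup 72 across, 85 high; origin at the centre of its underside. A bystander, to be left where it is
- ladle: steel spoon with a wooden handle, lying on the counter; origin under its middle. A bystander, to be left where it is
- timer: white kitchen timer 50 x 70 x 22; origin at the centre of its underside. A bystander, to be left where it is
- nut: the same nut (origin at its centre, same axes), 110 to 230 g. Its bore is 12 wider than the peg: as it hangs its centre lies 6 below the peg's axis. A push of more than 15 N between nut and peg while it slides off (not while it is first gripped) counts as dragging hard.
There are look-alikes about, which are no part of the job. What is shaped like the nut but black or pink is not meant.

How it is judged:
By the outcome, as a careful person would: the job done as asked, in the order asked, and still so for the second after the job is handed in, with the robot touching nothing.
It also fails if it takes over 69 s, if anything falls off the work surface, if the arm or the gripper's body presses on something with over 40 N, if the wrist force passes 120 N, or if a joint passes its speed limit or range.

## Working session

There is one attempt and no reset: what is moved stays moved. The work goes in short steps, Python scripts to look and compute and a tool call to move; the robot and the scene stay as the last step left them, time stands still between calls to the robot, and variables do not carry over. Pictures are saved under pics/ and viewed, on a budget of 10 in all, crops included, one or two more only if the job needs it, and the job is handed in when it is done.

Besides the shell and the picture viewer there is one more tool, called after "Emit:" in YAML: its name, and indented under it one key for each argument. send_rows: Moves the arm, as the interface text tells. Its arguments: {"type":"object","properties":{"rows":{"type":"array"}},"required":["rows"]}

```bash
mkdir -p pics; cat > h.py <<'E'
import numpy as np, cv2
from cell import ctrl
def pts(cam,d):
    c=ctrl.get_calibration(cam);K=np.array(c["intrinsics"]);T=np.array(c["T"])
    v,u=np.mgrid[:d.shape[0],:d.shape[1]]
    P=np.stack([(u-K[0,2])/K[0,0]*d,(v-K[1,2])/K[1,1]*d,d],-1)
    W=P@T[:3,:3].T+T[:3,3]; W[d<=0]=np.nan
    return W
E
python3 - <<'E'
from h import *
s=ctrl.read_state();print(s["clock"],s["eef_pos"],s["tool_rot"],s["force"],s["width"],ctrl.tcp_to_tips)
for cam in("scene","top"):
    im,d=ctrl.get_image(cam);W=pts(cam,d);np.save(cam+".npy",W);cv2.imwrite(cam+".png",im);cv2.imwrite(f"pics/{cam}1.png",im)
    for q in("nut","stand","tray","plate","peg_root","peg_bend","nut_center"):
        for r in ctrl.place_of(cam,q)[:3]:
            u,v=map(int,np.round(r["uv"]));print(cam,q,u,v,round(r["confidence"],2),W[min(v,383),min(u,511)].round() if 0<=v<384 and 0<=u<512 else '')
E
```

```text
0.0 [ 244.99303677 -601.40129257  241.37329952] [-3.13967943e+00  2.36382344e-05  3.86802546e-01] [ 0.27505289 -0.42859804  0.29897092] 85.49472975305488 11.0
scene nut 330 178 0.68 [534. 175. 179.]
scene nut 284 232 0.65 [630.  49.  46.]
scene nut 322 245 0.59 [652. 162.  17.]
scene stand 343 214 0.73 [538. 232.  20.]
scene tray 196 228 0.84 [ 595. -216.    8.]
scene plate 160 226 0.66 [ 596. -324.   15.]
scene peg_root 351 180 0.91 [538. 234. 176.]
scene peg_bend 322 176 0.79 [515. 154. 165.]
scene peg_bend 270 274 0.4 [766.  11.  35.]
scene nut_center 316 240 0.77 [658. 141.  50.]
scene nut_center 329 179 0.73 [531. 173. 172.]
scene nut_center 284 229 0.5 [621.  49.  49.]
top nut 211 181 0.65 [602.  55.  53.]
top nut 167 209 0.6 [508. 172. 182.]
top nut 180 173 0.54 [641. 150.  53.]
top stand 162 216 0.79 [517. 227.  18.]
top tray 296 176 0.55 [ 594. -223.    1.]
top plate 326 177 0.72 [ 574. -319.   15.]
top plate 297 177 0.43 [ 590. -226.    2.]
top peg_root 148 209 0.83 [517. 228. 169.]
top peg_bend 178 210 0.97 [533. 178.  -1.]
top nut_center 170 208 0.62 [510. 164. 180.]
top nut_center 178 174 0.58 [640. 158.  49.]
top nut_center 214 185 0.51 [589.  48.  47.]
```

View pics/scene1.png

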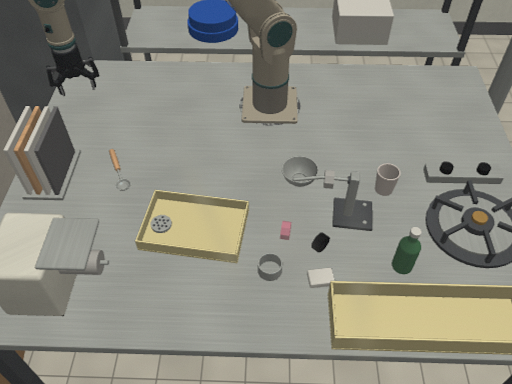

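View pics/top1.png

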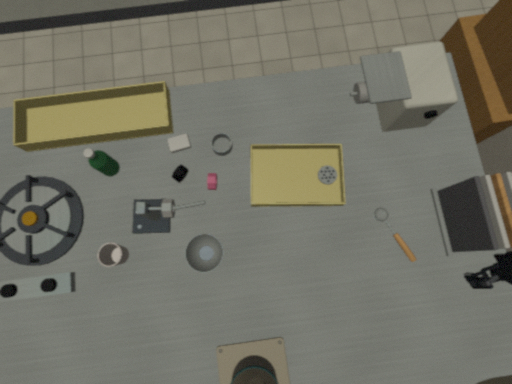

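The scene view shows the silver nut on the peg at (329,179), the post at (352,190), and the cream tray at (195,226) with the plate at its left end (161,224). The pink and black look-alikes are at (286,230) and (320,242). The top view shows the nut at (168,208), the peg tip at (204,203) and the tray at (297,175) with the plate at (327,175). The peg points along about -y. Next I'll measure it.

```bash
python3 - <<'E'
from h import *
for cam in("scene","top"):
    W=np.load(cam+".npy").reshape(-1,3)
    m=(W[:,2]>115)&(W[:,2]<210)&(abs(W[:,0]-520)<70)&(W[:,1]>20)&(W[:,1]<270)
    P=W[m];P=P[np.argsort(-P[:,1])]
    print(cam,len(P))
    for lo in range(30,270,10):
        b=P[(P[:,1]>=lo)&(P[:,1]<lo+10)]
        if len(b):print(lo,len(b),'x',b[:,0].min().round(),np.median(b[:,0]).round(1),b[:,0].max().round(),'z',b[:,2].min().round(),np.median(b[:,2]).round(1),b[:,2].max().round())
W=np.load("top.npy");
m=(W[...,2]>38)&(W[...,2]<55)&(abs(W[...,0]-595)<130)&(W[...,1]<-60)&(W[...,1]>-400)
print(cv2.minAreaRect(W[m][:,:2].astype(np.float32)))
m=(W[...,2]<30)&(W[...,2]>10)&(abs(W[...,0]-520)<90)&(W[...,1]>120)&(W[...,1]<320)
print("base",cv2.minAreaRect(W[m][:,:2].astype(np.float32)),np.median(W[m][:,2]))
for cam,(a,b,c,e) in {"scene":(270,140,390,230),"top":(120,170,240,280)}.items():
    im=cv2.imread(cam+".png")[b:e,a:c];cv2.imwrite(cam+"c.png",cv2.resize(im,None,fx=3.3,fy=3.3,interpolation=cv2.INTER_CUBIC))
a=cv2.imread("scenec.png");b=cv2.imread("topc.png");w=min(a.shape[1],b.shape[1])
o=np.vstack([a[:,:w],b[:,:w]]);print(o.shape);cv2.imwrite("pics/crop1.png",o[:800])
E
```

```text
scene 583
60 1 x 519.0 518.6 519.0 z 154.0 154.0 154.0
70 9 x 517.0 521.2 526.0 z 154.0 157.0 161.0
80 15 x 515.0 520.3 524.0 z 152.0 158.5 165.0
90 11 x 514.0 518.7 522.0 z 151.0 156.1 164.0
100 12 x 516.0 518.6 523.0 z 153.0 160.4 164.0
110 11 x 511.0 518.2 523.0 z 157.0 159.9 164.0
120 15 x 511.0 518.4 524.0 z 157.0 161.5 164.0
130 9 x 513.0 516.5 521.0 z 159.0 162.5 166.0
140 13 x 510.0 516.3 521.0 z 159.0 162.8 165.0
150 24 x 510.0 521.9 542.0 z 139.0 164.3 173.0
160 74 x 490.0 529.5 543.0 z 129.0 170.6 185.0
170 63 x 504.0 533.8 544.0 z 145.0 172.9 185.0
180 37 x 490.0 529.0 542.0 z 144.0 172.5 183.0
190 9 x 515.0 520.0 523.0 z 158.0 163.8 167.0
200 14 x 517.0 520.3 525.0 z 155.0 162.3 166.0
210 11 x 513.0 523.4 528.0 z 160.0 164.6 167.0
220 22 x 511.0 525.2 536.0 z 151.0 163.5 173.0
230 93 x 502.0 535.9 542.0 z 115.0 162.2 185.0
240 83 x 502.0 538.0 547.0 z 116.0 163.1 184.0
250 57 x 510.0 537.0 545.0 z 115.0 176.2 183.0
top 590
60 2 x 518.0 519.8 522.0 z 153.0 154.5 156.0
70 10 x 514.0 517.9 522.0 z 153.0 159.5 163.0
80 14 x 513.0 516.9 523.0 z 155.0 159.2 163.0
90 12 x 512.0
[... 325 characters left out ...]
488.0 509.1 538.0 z 129.0 173.5 184.0
170 67 x 488.0 511.4 539.0 z 154.0 177.4 183.0
180 51 x 489.0 509.2 540.0 z 159.0 178.1 184.0
190 9 x 513.0 515.9 519.0 z 163.0 165.8 169.0
200 12 x 515.0 517.5 521.0 z 161.0 164.6 166.0
210 11 x 516.0 519.2 522.0 z 163.0 166.2 170.0
220 25 x 510.0 520.0 529.0 z 152.0 166.5 173.0
230 84 x 504.0 516.3 537.0 z 117.0 171.1 184.0
240 56 x 505.0 518.2 538.0 z 123.0 179.9 186.0
250 43 x 506.0 516.2 538.0 z 123.0 180.1 184.0
((592.436279296875, -221.947998046875), (298.2567443847656, 200.70175170898438), 82.49871826171875)
base ((524.3717651367188, 261.60125732421875), (120.93901824951172, 108.10714721679688), 82.44109344482422) 14.818480994726542
(660, 396, 3)
```

View pics/crop1.png

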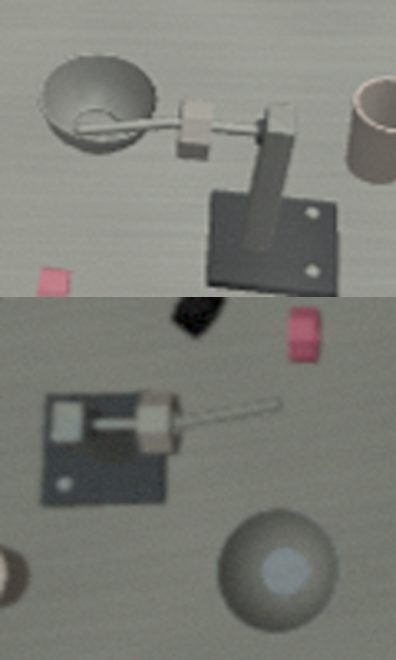

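```bash
cat > fit.py <<'E'
from h import *
from scipy.optimize import least_squares
L=[]
for k,cam in enumerate(("scene","top")):
    W=np.load(cam+".npy").reshape(-1,3)
    m=(W[:,2]>145)&(W[:,2]<175)&(abs(W[:,0]-518)<14)&(((W[:,1]>62)&(W[:,1]<150))|((W[:,1]>193)&(W[:,1]<217)))
    L.append(np.c_[W[m],np.full(m.sum(),k)])
P=np.vstack(L);ck=P[:,3].astype(int)
cams=[np.array(ctrl.get_calibration(c)["T"])[:3,3] for c in("scene","top")]
def geo(p):
    x,y,yaw,a,b=p[:5]
    u=np.array([np.cos(yaw),np.sin(yaw),0]);s=np.array([-u[1],u[0],0])
    R=np.array([x,y,160.]);B=R+80*u
    d=np.cos(.2)*u+np.sin(.2)*(np.cos(a)*s+np.sin(a)*np.array([0,0,1]));return R,B,u,d
def dist(Q,A,d,l):
    t=np.clip((Q-A)@d,0,l);return np.linalg.norm(Q-A-t[:,None]*d,axis=1)
def f(p):
    R,B,u,d=geo(p);off=p[5:].reshape(2,3);Q=P[:,:3]-off[ck]
    r=np.minimum(dist(Q,R,u,80),dist(Q,B,d,80))-5
    return np.r_[r/2,off.ravel()/1.2*3,(p[2]-np.radians(262.45))/.01,(p[1]-225)/3]
for a0 in(0,1.5,-.5,-1.5,3):
    r=least_squares(f,[521,225,np.radians(262.4),a0,0]+[0]*6,loss="soft_l1")
    print(r.cost.round(1),r.x.round(3))
    if a0==0 or r.cost<best.cost: best=r
R,B,u,d=geo(best.x);print("R",R,"B",B,"u",u,"d",d,"tip",B+80*d)
for k,cam in enumerate(("scene","top")):
    W=np.load(cam+".npy").reshape(-1,3)-best.x[5:].reshape(2,3)[k];h=W-R
    m=(abs(h@[-u[1],u[0],0])<40)&(W[:,2]>172)&(W[:,2]<190)&(h@u>25)&(h@u<90)
    Q=W[m];s=(Q-R)@u;c=(Q-R)@[-u[1],u[0],0]
    print(cam,m.sum(),"along",np.percentile(s,[2,50,98]).round(1),"across",np.percentile(c,[2,50,98]).round(1),"z",np.median(Q[:,2]))
    m=(W[:,2]>176)&(h@u<20)&(h@u>-50)&(abs(h@[-u[1],u[0],0])<40);s=(W[m]-R)@u;print("post along",np.percentile(s,[2,50,98]).round(1),"z",np.median(W[m][:,2]))
E
python3 fit.py
```

```text
67.0 [ 5.22853000e+02  2.32954000e+02  4.59400000e+00 -3.22000000e-01
 -9.50607833e+05  1.43000000e-01  2.60000000e-02  4.65000000e-01
 -1.43000000e-01  2.40000000e-02  5.07000000e-01]
67.0 [ 5.22853e+02  2.32954e+02  4.59400e+00 -3.22000e-01 -3.41561e+02
  1.43000e-01  2.60000e-02  4.65000e-01 -1.43000e-01  2.40000e-02
  5.07000e-01]
67.0 [ 5.22853000e+02  2.32954000e+02  4.59400000e+00 -3.22000000e-01
 -5.06801903e+05  1.43000000e-01  2.60000000e-02  4.65000000e-01
 -1.43000000e-01  2.40000000e-02  5.07000000e-01]
67.0 [ 5.2285300e+02  2.3295400e+02  4.5940000e+00  5.9610000e+00
 -3.3214919e+04  1.4300000e-01  2.6000000e-02  4.6500000e-01
 -1.4300000e-01  2.4000000e-02  5.0700000e-01]
67.0 [ 5.22853000e+02  2.32954000e+02  4.59400000e+00  1.22450000e+01
 -1.64524218e+06  1.43000000e-01  2.60000000e-02  4.65000000e-01
 -1.43000000e-01  2.40000000e-02  5.07000000e-01]
R [522.85304503 232.95413588 160.        ] B [513.42104967 153.51209749 160.        ] u [-0.11789994 -0.99302548  0.        ] d [ 0.07160391 -0.99545147 -0.06284305] tip [519.14936248  73.87597981 154.97255601]
scene 88 along [47.9 60.3 72.3] across [-12.5   6.3  21.3] z 178.91477862974736
post along [-24.4 -12.9   0.8] z 179.1871345644341
top 134 along [47.4 60.3 72.8] across [-20.3  -1.9  17.1] z 179.41317476957727
post along [-24.5 -11.5   0.7] z 180.00433826993884
```

Emit:
send_rows:
  rows:
    - {"x": 4,"y": 4,"z": 1,"roll": 7}
    - {"x": 8,"y": 8,"z": 1,"roll": 14}
    - {"x": 11,"y": 11,"z": 1,"roll": 21}
    - {"x": 14,"y": 14,"z": 1,"roll": 28}
    - {"x": 17,"y": 17,"z": 1,"roll": 35}

```text
$.rows[0]: bad value
```

Emit:
send_rows:
  rows:
    - {"x": 2.5,"y": 3,"z": 0,"roll": 7,"claw": 0}
    - {"x": 5,"y": 6,"z": 0,"roll": 14,"claw": 0}
    - {"x": 7.5,"y": 9,"z": 0,"roll": 21,"claw": 0}
    - {"x": 10,"y": 12,"z": 0,"roll": 28,"claw": 0}
    - {"x": 12.5,"y": 15,"z": 0,"roll": 35,"claw": 0}

```text
clock: 1.22
eef_pos: [371.1, -450.6, 242.6]
tool_rot: [3.141, 0.0, 1.003]
force: [0.1, 0.3, -0.7]
width: 85.5
```

Emit:
send_rows:
  rows:
    - {"x": 1.5,"y": 3.7,"z": 0,"roll": 6,"claw": 0}
    - {"x": 3,"y": 7.4,"z": 0,"roll": 12,"claw": 0}
    - {"x": 4.5,"y": 11.1,"z": 0,"roll": 18,"claw": 0}
    - {"x": 6,"y": 14.8,"z": 0,"roll": 24,"claw": 0}
    - {"x": 7.5,"y": 18.5,"z": 0,"roll": 26,"claw": 0}

```text
clock: 1.63
eef_pos: [445.7, -265.3, 242.6]
tool_rot: [3.141, 0.0, 1.456]
force: [0.7, 0.1, 0.5]
width: 85.7
```

Emit:
send_rows:
  rows:
    - {"x": 0.8,"y": 4,"z": 0,"roll": 0,"claw": 0}
    - {"x": 1.6,"y": 8,"z": 0,"roll": 0,"claw": 0}
    - {"x": 2.4,"y": 12,"z": 0,"roll": 0,"claw": 0}
    - {"x": 3.2,"y": 16,"z": 0,"roll": 0,"claw": 0}
    - {"x": 4,"y": 20,"z": 0,"roll": 0,"claw": 0}

```text
clock: 2.05
eef_pos: [485.4, -65.2, 242.6]
tool_rot: [3.141, 0.0, 1.451]
force: [0.3, 0.7, 0.3]
width: 85.4
```

Emit:
send_rows:
  rows:
    - {"x": 0.6,"y": 4,"z": 0,"roll": 0,"claw": 0}
    - {"x": 1.2,"y": 8,"z": 0,"roll": 0,"claw": 0}
    - {"x": 1.8,"y": 12,"z": 0,"roll": 0,"claw": 0}
    - {"x": 2.4,"y": 16,"z": 0,"roll": 0,"claw": 0}
    - {"x": 3,"y": 19,"z": 0,"roll": 0,"claw": 0}

```text
clock: 2.47
eef_pos: [515.1, 127.2, 242.7]
tool_rot: [3.141, -0.002, 1.454]
force: [0.4, -0.7, 0.6]
width: 85.4
```

Emit:
send_rows:
  rows:
    - {"x": 0,"y": 2.5,"z": 0,"roll": 0,"claw": 0}
    - {"x": 0,"y": 4.2,"z": 0,"roll": 0,"claw": 0}
    - {"x": 0,"y": 4.2,"z": 0,"roll": 0,"claw": 0}

```text
clock: 2.72
eef_pos: [514.8, 170.4, 242.6]
tool_rot: [3.141, -0.004, 1.458]
force: [1.0, 1.3, -0.5]
width: 85.4
```

```bash
cat > wr.py <<'E'
from h import *
import sys
s=ctrl.read_state();c=ctrl.get_calibration("wrist");im,d=ctrl.get_image("wrist")
K=np.array(c["intrinsics"]);T=np.array(c["T"])
v,u=np.mgrid[:384,:512];x=(u-K[0,2])/K[0,0];y=(v-K[1,2])/K[1,1];r=np.hypot(x,y);t=np.tan(np.minimum(r,1.5))/np.maximum(r,1e-9)
P=np.stack([x*t*d,y*t*d,d],-1);W=P@T[:3,:3].T+T[:3,3];W[d<=0]=np.nan
np.save("wrist.npy",W);cv2.imwrite(sys.argv[1],im)
print(np.round(s["eef_pos"],1),"cam",T[:3,3].round())
E
cat >w2.py <<'E'
from h import *
W=np.load("wrist.npy").reshape(-1,3);R=np.array([522.85,232.95,160]);u=np.array([-.1179,-.9930,0]);sd=np.array([.993,-.1179,0])
h=W-R;a=h@u;c=h@sd
for lo in range(-20,180,10):
    m=(a>=lo)&(a<lo+10)&(abs(c)<45)&(W[:,2]>120)&(W[:,2]<190)
    if m.sum()>3:print(lo,m.sum(),"c",np.percentile(c[m],[2,50,98]).round(1),"z",np.percentile(W[m,2],[2,50,95]).round(1))
m=(W[:,2]>174)&(W[:,2]<187)&(a>25)&(a<100)&(abs(c)<30);print("nut top",m.sum(),np.percentile(a[m],[2,98]),np.percentile(c[m],[2,98]),np.median(W[m,2]))
E
python3 wr.py pics/w1.png; python3 w2.py
```

```text
[514.8 170.4 242.6] cam [524. 237. 375.]
-20 768 c [-16.9  -0.7  15.2] z [178.5 180.3 181.5]
-10 676 c [-16.3  -0.7  14.9] z [165.  179.8 181.3]
0 265 c [-10.5  -0.7   9.1] z [161.6 165.6 171.5]
10 196 c [-5.  -0.3  4.3] z [161.8 164.6 165.9]
20 194 c [-5.   0.1  4.4] z [161.6 164.4 166.1]
30 192 c [-5.  -0.6  4.5] z [161.1 164.5 166. ]
40 1450 c [-25.    0.2  24.7] z [134.9 170.2 180.8]
50 966 c [-24.6   0.3  25.1] z [165.6 179.  181.1]
60 857 c [-24.9  -0.4  25.4] z [165.8 178.9 181.1]
70 78 c [-4.3  0.3  5.2] z [161.4 164.4 166. ]
80 153 c [-3.5  1.9  7.3] z [161.1 163.9 165.4]
90 143 c [-1.2  4.3  9.1] z [159.9 162.9 164.7]
100 133 c [ 0.9  6.  10.9] z [158.8 162.3 163.7]
110 123 c [ 2.8  7.8 12.8] z [158.  161.5 162.8]
120 108 c [ 4.7  9.6 14.7] z [157.4 160.7 162.4]
130 106 c [ 7.2 12.3 16.7] z [156.1 159.8 161.4]
140 104 c [ 8.3 13.6 18.9] z [156.  159.3 160.5]
150 71 c [10.2 15.4 20.1] z [155.2 158.5 159.9]
nut top 1834 [42.9730439 68.4346835] [-16.50035728  16.32460796] 179.88689665478074
```

View pics/w1.png

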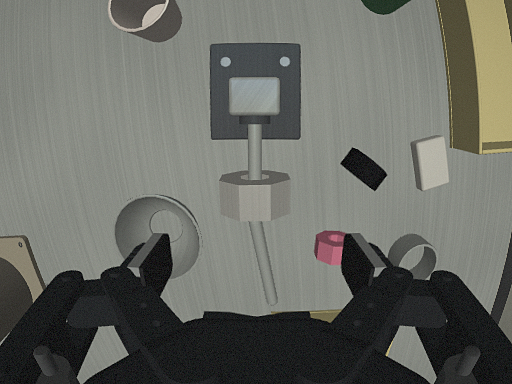

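The wrist view shows the silver nut at (255,195), aligned with the peg, with its flats on either side. The peg bends to the right in the picture (world +x) and slightly down, ending at (271,300). The nut centre is near (516,178,154).

Emit:
send_rows:
  rows:
    - {"x": 0.1,"y": 0.7,"z": -1,"roll": 0,"claw": 0}
    - {"x": 0.1,"y": 0.7,"z": -3,"roll": 0,"claw": 0}
    - {"x": 0.1,"y": 0.7,"z": -4,"roll": 0,"claw": 0}
    - {"x": 0.1,"y": 0.7,"z": -4,"roll": 0,"claw": 0}
    - {"x": 0.1,"y": 0.7,"z": -4,"roll": 0,"claw": 0}

```text
clock: 3.18
eef_pos: [516.0, 170.7, 201.6]
tool_rot: [-3.14, 0.001, 1.45]
force: [-0.0, -0.0, 0.3]
width: 85.6
```

Emit:
send_rows:
  rows:
    - {"x": 0,"y": 0.7,"z": 0,"roll": 0,"claw": 0}
    - {"x": 0,"y": 0.7,"z": 0,"roll": 0,"claw": 0}
    - {"x": 0,"y": 0.7,"z": 0,"roll": 0,"claw": 0}

```text
clock: 3.43
eef_pos: [516.7, 179.8, 203.1]
tool_rot: [3.14, -0.001, 1.452]
force: [0.2, -1.2, -0.2]
width: 85.4
```

Emit:
send_rows:
  rows:
    - {"x": 0,"y": 0,"z": -1.5,"roll": 0,"claw": 0}
    - {"x": 0,"y": 0,"z": -3,"roll": 0,"claw": 0}
    - {"x": 0,"y": 0,"z": -4.5,"roll": 0,"claw": 0}
    - {"x": 0,"y": 0,"z": -5.5,"roll": 0,"claw": 0}
    - {"x": 0,"y": 0,"z": -5.5,"roll": 0,"claw": 0}

```text
clock: 3.85
eef_pos: [515.2, 178.5, 145.8]
tool_rot: [-3.139, 0.002, 1.452]
force: [-0.1, 0.3, 0.4]
width: 85.5
```

Emit:
send_rows:
  rows:
    - {"x": 0,"y": 0,"z": 0,"roll": 0,"claw": 0.2}
    - {"x": 0,"y": 0,"z": 0,"roll": 0,"claw": 0.3}
    - {"x": 0,"y": 0,"z": 0,"roll": 0,"claw": 0.4}
    - {"x": 0,"y": 0,"z": 0,"roll": 0,"claw": 0.5}
    - {"x": 0,"y": 0,"z": 0,"roll": 0,"claw": 0.6}

```text
clock: 4.27
eef_pos: [516.7, 179.3, 148.5]
tool_rot: [3.14, -0.001, 1.451]
force: [-1.6, -0.1, 6.9]
width: 51.1
```

Emit:
send_rows:
  rows:
    - {"x": 0,"y": 0,"z": 0,"roll": 0,"claw": 0.8}
    - {"x": 0,"y": 0,"z": 0,"roll": 0,"claw": 1}
    - {"x": 0,"y": 0,"z": 0,"roll": 0,"claw": 1}
    - {"x": 0,"y": 0,"z": 0,"roll": 0,"claw": 1}
    - {"x": 0,"y": 0,"z": 0,"roll": 0,"claw": 1}

```text
clock: 4.68
eef_pos: [516.7, 179.3, 148.5]
tool_rot: [3.14, -0.001, 1.451]
force: [-1.6, -0.2, 6.5]
width: 50.6
```

Emit:
send_rows:
  rows:
    - {"x": 0,"y": 0,"z": 0.2,"roll": 0,"claw": 1}
    - {"x": 0,"y": 0,"z": 0.2,"roll": 0,"claw": 1}
    - {"x": 0,"y": 0,"z": 0.2,"roll": 0,"claw": 1}

```text
clock: 4.93
eef_pos: [516.3, 178.9, 149.4]
tool_rot: [3.141, -0.0, 1.451]
force: [-0.8, 0.4, -1.0]
width: 50.6
```

Emit:
send_rows:
  rows:
    - {"x": 0,"y": 0,"z": 0.2,"roll": 0,"claw": 1}
    - {"x": 0,"y": 0,"z": 0.2,"roll": 0,"claw": 1}
    - {"x": 0,"y": 0,"z": 0.2,"roll": 0,"claw": 1}

```text
clock: 5.18
eef_pos: [516.3, 179.0, 151.3]
tool_rot: [-3.142, -0.0, 1.451]
force: [-0.9, 0.2, -1.9]
width: 51.0
```

Emit:
send_rows:
  rows:
    - {"x": 0,"y": 0,"z": 0.2,"roll": 0,"claw": 1}
    - {"x": 0,"y": 0,"z": 0.2,"roll": 0,"claw": 1}
    - {"x": 0,"y": 0,"z": 0.2,"roll": 0,"claw": 1}

```text
clock: 5.43
eef_pos: [516.3, 179.1, 153.4]
tool_rot: [3.141, -0.0, 1.451]
force: [-0.5, -0.9, -2.0]
width: 51.1
```

Emit:
send_rows:
  rows:
    - {"x": 0,"y": 0,"z": 0.2,"roll": 0,"claw": 1}
    - {"x": -0.05,"y": -0.4,"z": 0.2,"roll": 0,"claw": 1}
    - {"x": -0.1,"y": -0.8,"z": 0.2,"roll": 0,"claw": 1}
    - {"x": -0.15,"y": -1.2,"z": 0.2,"roll": 0,"claw": 1}
    - {"x": -0.15,"y": -1.2,"z": 0.2,"roll": 0,"claw": 1}

```text
clock: 5.85
eef_pos: [514.5, 165.3, 155.2]
tool_rot: [-3.141, 0.001, 1.45]
force: [-0.2, -1.1, -0.9]
width: 50.9
```

Emit:
send_rows:
  rows:
    - {"x": -0.05,"y": -0.5,"z": 0,"roll": 2,"claw": 1}
    - {"x": -0.1,"y": -1.0,"z": 0,"roll": 4,"claw": 1}
    - {"x": -0.1,"y": -1.4,"z": 0,"roll": 5.5,"claw": 1}
    - {"x": -0.1,"y": -1.4,"z": 0,"roll": 5.5,"claw": 1}

```text
clock: 6.18
eef_pos: [513.7, 151.7, 155.2]
tool_rot: [-3.141, 0.001, 1.546]
force: [0.4, -0.4, -1.6]
width: 50.9
```

Emit:
send_rows:
  rows:
    - {"x": 0.05,"y": -0.5,"z": -0.05,"roll": 2,"claw": 1}
    - {"x": 0.05,"y": -1.0,"z": -0.1,"roll": 4,"claw": 1}
    - {"x": 0.1,"y": -1.4,"z": -0.1,"roll": 5.5,"claw": 1}
    - {"x": 0.1,"y": -1.4,"z": -0.1,"roll": 5.5,"claw": 1}

```text
clock: 6.52
eef_pos: [514.8, 138.1, 154.2]
tool_rot: [-3.141, 0.0, 1.642]
force: [-1.2, -0.2, -1.9]
width: 50.8
```

Emit:
send_rows:
  rows:
    - {"x": 0.05,"y": -0.8,"z": -0.06,"roll": 0,"claw": 1}
    - {"x": 0.1,"y": -1.6,"z": -0.13,"roll": 0,"claw": 1}
    - {"x": 0.17,"y": -2.4,"z": -0.19,"roll": 0,"claw": 1}
    - {"x": 0.2,"y": -3,"z": -0.24,"roll": 0,"claw": 1}
    - {"x": 0.2,"y": -3,"z": -0.24,"roll": 0,"claw": 1}

```text
clock: 6.93
eef_pos: [516.7, 106.6, 151.7]
tool_rot: [-3.141, 0.001, 1.64]
force: [-0.3, -0.9, -1.4]
width: 51.0
```

Emit:
send_rows:
  rows:
    - {"x": 0.05,"y": -0.8,"z": -0.06,"roll": 0,"claw": 1}
    - {"x": 0.1,"y": -1.6,"z": -0.13,"roll": 0,"claw": 1}
    - {"x": 0.17,"y": -2.4,"z": -0.19,"roll": 0,"claw": 1}
    - {"x": 0.2,"y": -3,"z": -0.24,"roll": 0,"claw": 1}
    - {"x": 0.2,"y": -3,"z": -0.24,"roll": 0,"claw": 1}

```text
clock: 7.35
eef_pos: [518.7, 76.7, 149.3]
tool_rot: [-3.141, 0.001, 1.641]
force: [0.2, 0.2, -1.8]
width: 51.3
```

Emit:
send_rows:
  rows:
    - {"x": 0.05,"y": -0.8,"z": -0.06,"roll": 0,"claw": 1}
    - {"x": 0.1,"y": -1.6,"z": -0.13,"roll": 0,"claw": 1}
    - {"x": 0.17,"y": -2.6,"z": -0.19,"roll": 0,"claw": 1}
    - {"x": 0.25,"y": -3.6,"z": -0.27,"roll": 0,"claw": 1}
    - {"x": 0.3,"y": -4.6,"z": -0.3,"roll": 0,"claw": 1}

```text
clock: 7.77
eef_pos: [521.7, 31.7, 146.4]
tool_rot: [-3.141, 0.0, 1.643]
force: [1.3, 0.1, -0.6]
width: 51.2
```

```bash
python3 wr.py pics/w2.png
```

```text
[521.7  31.7 146.4] cam [519.  99. 278.]
```

View pics/w2.png

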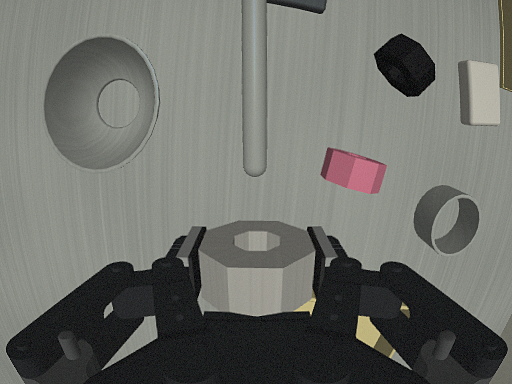

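The nut is clear of the peg and held: its bore is at (257,240) and the free peg tip at (254,172). Now I'll carry it to the tray.

Emit:
send_rows:
  rows:
    - {"x": 1,"y": -2.5,"z": 0,"roll": -3,"claw": 1}
    - {"x": 2.5,"y": -6,"z": 0,"roll": -6,"claw": 1}
    - {"x": 4,"y": -9.5,"z": 0,"roll": -9,"claw": 1}
    - {"x": 5.5,"y": -13,"z": 0,"roll": -11,"claw": 1}
    - {"x": 6.5,"y": -15.5,"z": 0,"roll": -11,"claw": 1}

```text
clock: 8.23
eef_pos: [587.7, -126.7, 146.5]
tool_rot: [3.14, 0.002, 1.447]
force: [1.2, 0.4, -0.6]
width: 50.7
```

Emit:
send_rows:
  rows:
    - {"x": 0.8,"y": -1.5,"z": -1,"roll": 0,"claw": 1}
    - {"x": 1.5,"y": -3,"z": -3,"roll": 0,"claw": 1}
    - {"x": 1.5,"y": -3,"z": -5,"roll": 0,"claw": 1}
    - {"x": 1.5,"y": -3,"z": -7,"roll": 0,"claw": 1}
    - {"x": 1.5,"y": -3,"z": -7,"roll": 0,"claw": 1}

```text
clock: 8.65
eef_pos: [598.6, -152.3, 72.6]
tool_rot: [-3.134, -0.001, 1.45]
force: [-0.3, -0.3, -2.2]
width: 50.8
```

```bash
python3 wr.py pics/w3.png; python3 - <<'E'
from h import *
W=np.load("wrist.npy").reshape(-1,3)
m=(W[:,2]<20)&(abs(W[:,0]-600)<75)&(abs(W[:,1]+140)<50);print("floor",m.sum(),np.percentile(W[m,2],[10,50,90]))
m=(W[:,2]>40)&(W[:,2]<50)&(abs(W[:,0]-600)<125)&(W[:,1]>-250)&(W[:,1]<-50);print("rim",np.percentile(W[m],[1,99],axis=0))
E
```

```text
[ 598.6 -152.3   72.6] cam [609. -86. 205.]
floor 22570 [4.5362837  5.36540017 6.17988458]
rim [[ 494.69612622 -238.0699933    40.20981518]
 [ 708.76103767  -59.67161842   46.63173277]]
```

View pics/w3.png

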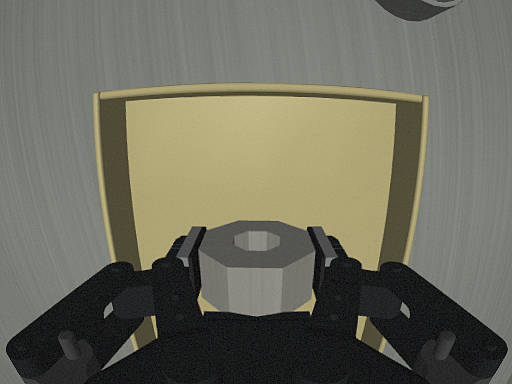

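The nut at (257,265) is centred over the empty half of the tray. Lowering.

Emit:
send_rows:
  rows:
    - {"x": 0,"y": 0,"z": -1.2,"roll": 0,"claw": 1}
    - {"x": 0,"y": 0,"z": -2.4,"roll": 0,"claw": 1}
    - {"x": 0,"y": 0,"z": -3.6,"roll": 0,"claw": 1}
    - {"x": 0,"y": 0,"z": -4,"roll": 0,"claw": 1}
    - {"x": 0,"y": 0,"z": -4,"roll": 0,"claw": 1}

```text
clock: 9.12
eef_pos: [600.7, -151.7, 35.1]
tool_rot: [-3.139, -0.0, 1.452]
force: [-0.3, -0.1, -0.9]
width: 51.2
```

Emit:
send_rows:
  rows:
    - {"x": 0,"y": 0,"z": -0.15,"roll": 0,"claw": 1}
    - {"x": 0,"y": 0,"z": -0.3,"roll": 0,"claw": 1}
    - {"x": 0,"y": 0,"z": -0.4,"roll": 0,"claw": 1}
    - {"x": 0,"y": 0,"z": -0.4,"roll": 0,"claw": 1}

```text
clock: 9.45
eef_pos: [601.9, -152.0, 32.7]
tool_rot: [3.141, 0.0, 1.451]
force: [0.1, 0.1, -1.9]
width: 51.1
```

Emit:
send_rows:
  rows:
    - {"x": 0,"y": 0,"z": -0.15,"roll": 0,"claw": 1}
    - {"x": 0,"y": 0,"z": -0.3,"roll": 0,"claw": 1}
    - {"x": 0,"y": 0,"z": -0.4,"roll": 0,"claw": 1}
    - {"x": 0,"y": 0,"z": -0.4,"roll": 0,"claw": 1}

```text
clock: 9.78
eef_pos: [601.6, -152.0, 28.3]
tool_rot: [-3.141, -0.0, 1.451]
force: [1.0, -0.3, -0.9]
width: 50.9
```

Emit:
send_rows:
  rows:
    - {"x": 0,"y": 0,"z": -0.1,"roll": 0,"claw": 1}
    - {"x": 0,"y": 0,"z": -0.15,"roll": 0,"claw": 1}
    - {"x": 0,"y": 0,"z": -0.15,"roll": 0,"claw": 1}

```text
clock: 10.03
eef_pos: [601.6, -152.0, 26.9]
tool_rot: [-3.141, -0.0, 1.451]
force: [-0.5, 0.3, -2.4]
width: 51.0
```

Emit:
send_rows:
  rows:
    - {"x": 0,"y": 0,"z": -0.1,"roll": 0,"claw": 1}
    - {"x": 0,"y": 0,"z": -0.1,"roll": 0,"claw": 1}
    - {"x": 0,"y": 0,"z": -0.1,"roll": 0,"claw": 1}

```text
clock: 10.28
eef_pos: [601.7, -152.0, 26.0]
tool_rot: [3.142, -0.0, 1.451]
force: [-0.9, 0.7, -2.0]
width: 51.4
```

Emit:
send_rows:
  rows:
    - {"x": 0,"y": 0,"z": -0.05,"roll": 0,"claw": 1}
    - {"x": 0,"y": 0,"z": -0.05,"roll": 0,"claw": 1}
    - {"x": 0,"y": 0,"z": -0.05,"roll": 0,"claw": 1}

```text
clock: 10.53
eef_pos: [601.7, -152.0, 25.9]
tool_rot: [3.142, 0.0, 1.451]
force: [-0.3, 0.5, 3.6]
width: 50.9
```

Contact with the floor (+3.6 N). Releasing.

Emit:
send_rows:
  rows:
    - {"x": 0,"y": 0,"z": 0,"roll": 0,"claw": 0.3}
    - {"x": 0,"y": 0,"z": 0,"roll": 0,"claw": 0.1}
    - {"x": 0,"y": 0,"z": 0,"roll": 0,"claw": 0}
    - {"x": 0,"y": 0,"z": 0,"roll": 0,"claw": 0}
    - {"x": 0,"y": 0,"z": 0,"roll": 0,"claw": 0}

```text
clock: 10.95
eef_pos: [601.7, -152.0, 25.4]
tool_rot: [-3.142, -0.0, 1.451]
force: [0.1, -0.1, -0.2]
width: 85.5
```

Emit:
send_rows:
  rows:
    - {"x": 0,"y": 0,"z": 1,"roll": 0,"claw": 0}
    - {"x": 0,"y": 0,"z": 3,"roll": 0,"claw": 0}
    - {"x": 0,"y": 0,"z": 6,"roll": 0,"claw": 0}
    - {"x": 0,"y": 0,"z": 9,"roll": 0,"claw": 0}
    - {"x": 0,"y": 0,"z": 12,"roll": 0,"claw": 0}

```text
clock: 11.37
eef_pos: [601.5, -151.8, 147.3]
tool_rot: [-3.141, -0.0, 1.452]
force: [0.8, -0.5, -0.8]
width: 85.2
```

Emit:
send_rows:
  rows:
    - {"x": -3,"y": 0,"z": 2,"roll": 0,"claw": 0}
    - {"x": -6,"y": 0,"z": 4,"roll": 0,"claw": 0}
    - {"x": -9,"y": 0,"z": 6,"roll": 0,"claw": 0}
    - {"x": -12,"y": 0,"z": 6,"roll": 0,"claw": 0}
    - {"x": -12,"y": 0,"z": 6,"roll": 0,"claw": 0}

```text
clock: 11.78
eef_pos: [475.3, -152.6, 206.9]
tool_rot: [-3.137, 0.002, 1.45]
force: [-0.2, -0.2, -0.2]
width: 85.3
```

```bash
python3 - <<'E'
from h import *
im,d=ctrl.get_image("scene");W0=np.load("scene.npy");W=pts("scene",d)
o=cv2.imread("scene.png");cv2.imwrite("pics/scene2.png",cv2.resize(im[130:310,120:430],None,fx=2.5,fy=2.5))
df=(cv2.absdiff(im,o).max(2)>40);n,l,st,c=cv2.connectedComponentsWithStats(df.astype(np.uint8))
print([(s.tolist()) for s in st[1:] if s[4]>8])
m=(abs(W[...,0]-601)<45)&(abs(W[...,1]+152)<45)&(W[...,2]>30);print(m.sum(),np.percentile(W[m],[2,50,98],axis=0).round(1))
E
```

```text
[[186, 0, 41, 167, 4345], [226, 0, 22, 23, 200], [275, 0, 8, 7, 26], [287, 10, 9, 20, 101], [265, 12, 15, 13, 51], [281, 13, 4, 6, 12], [252, 20, 34, 30, 374], [247, 27, 5, 23, 52], [46, 28, 4, 4, 12], [295, 28, 2, 10, 12], [47, 33, 27, 11, 52], [292, 39, 3, 11, 12], [54, 55, 10, 13, 32], [59, 56, 5, 6, 13], [56, 60, 44, 36, 694], [324, 183, 9, 6, 44], [208, 218, 13, 18, 119]]
161 [[ 583.2 -173.7   31.1]
 [ 616.  -158.9   52. ]
 [ 630.1 -144.2   61.5]]
```

View pics/scene2.png

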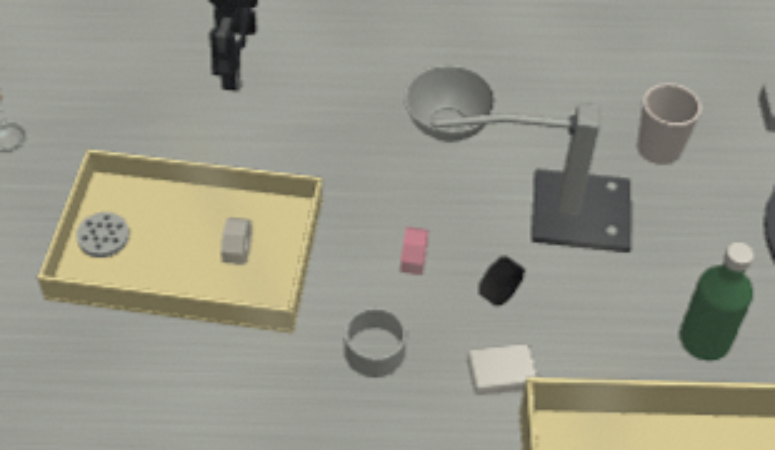

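The nut stands on the tray floor at crop pixel (236,240), clear of the plate at (103,234). The peg is empty, and nothing else changed between the two pictures. Handing in.

```bash
python3 -c "
from cell import ctrl
print(ctrl.finish_job())"
```

```text
the job is handed in; nothing more can be done
None
```

The nut is off the peg and standing on a flat in the empty half of the cream tray. I handed the job in at about 12 s on the robot's clock, with no verdict reported.

- **Sliding off:** I gripped the nut by its side flats, lifted it 6 mm to centre the bore on the peg, and followed the bend, which runs sideways towards world +x and slightly down. I turned the tool 11° to match. Readings during the slide never exceeded about 2 N, which is just the nut's weight. Force is only reported at the end of each move, so I cannot rule out a brief higher peak in between.
- **Gripping:** the fingers pushed the nut down on the peg with about 6.5 N as they closed, before the slide began.
- **Setting down:** I lowered it until the floor pushed back with 3.6 N, then opened the gripper and backed away.
- **Last checks:** the final picture shows the nut in the tray well clear of the mincer plate and the peg empty. Comparing it with the first picture, only the arms, the nut's old place and its new place had changed. The other changes include a patch by the second arm, at the upper left, which I did not command.
- **Disagreement:** the top of the nut read about 61 mm high in that picture, against an expected 57 mm. I put this down to coarse depth readings at that distance.

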